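# Slide the loading board along its rails into the locating notches

## Task

Push the white loading board, by its orange bumper, along the rails towards the white index marks until you feel it drop into its locating notches, then take the fingers away and leave it sitting level there with the tube rack still standing in place on it. Only push: do not lift or tip the board, do not touch the tube rack, and leave everything else on the bench where it is.

Things in the scene. Friction and masses are not known exactly. Their poses are not given: they have to be found in the camera images.
- rails: Fixed rail frame, 135 mm (x) by 310 mm (y). Origin: centre of its underside, on the bench. Rails run along y, tops 16 mm high; blue side fences 29 mm high, 119 mm apart inside. The board slides towards -y (robot's right; frame yawed up to 0.33 rad). Open at its +y end, two 36 mm high steel stops at its -y end. Four notches, 6 mm deep; white index marks on the fences lie level with home.
- home (a point): Point of the rail frame where the board's origin lies when it sits in the notches: on the centre line, 45 mm to the -y side of the frame's origin, 10 mm above the bench; axes as the frame. About 2 mm of play either way along the rails. A board pushed past the notches (too fast) runs up to 22 mm on, to the stops.
- board: Loose white board, 116 mm (x) by 150 mm (y), about 0.55 kg, on four feet. Origin: its centre, level with the feet's undersides: 16 mm above the bench while riding on the rails, 10 mm once dropped in the notches. A grey block on its trailing half, 27 mm above the origin, fills it up to the rack. Slides towards its -y at 2 to 8 N; starts 60 to 120 mm short of home; stops firmly in the notches.
- push_face (a point): Centre of the outer face of the orange bumper on the board's trailing (+y) end, 83 mm to the +y side of the board's origin and 17 mm above it. Face 60 mm wide, 20 mm high: 23 to 43 mm above the bench while riding, 17 to 37 mm once dropped. A fingertip 25 to 30 mm above the bench clears the rails and meets it in both cases.
- tube_rack: Green tube rack with micro tubes, loose, 52 mm along the slide, 105 mm across, 52 mm high, about 0.09 kg, between low lips on the board, its centre 15 mm towards the leading end from the board's. Origin: centre of its underside, 17 mm above the board's origin. Its near side is 72 mm from the bumper's face.
- petri_dish: Bystander: closed petri dish, 60 mm across and 15 mm high, right of the rails. Origin: centre of its underside.
- beaker: Bystander: glass beaker, 54 mm across and 68 mm high, behind the rails. Origin: centre of its underside.
- glue_stick: Bystander: upright red glue stick, 26 mm across and 84 mm high, behind the rails. Origin: centre of its underside.
- tape_roll: Bystander: roll of green tape lying flat, 62 mm across and 19 mm high, left of the rails. Origin: centre of its underside.
- bottle_4: Bystander: white reagent bottle, 51 mm across and 95 mm high, behind the rails. Origin: centre of its underside.
- bottle_5: Bystander: small brown reagent bottle with a white cap, 41 mm across and 70 mm high, behind the rails. Origin: centre of its underside.
There are look-alikes about, which are no part of the job. Several things have the shape of the tube_rack; the one meant has the colours described above.

How it is judged:
By the outcome, as a careful person would: the job done as asked, in the order asked, and still so for the second after the job is handed in, with the robot touching nothing.
It also fails if it takes over 38 s, if anything falls off the work surface, if the arm or the gripper's body presses on something with over 40 N, if the wrist force passes 120 N, or if a joint passes its speed limit or range.

## Robot

A 7-joint arm with a two-finger parallel gripper is mounted at the origin on a cart in front of the work surface, level with it; the furniture and walls round the work are solid. World frame = base frame: x ahead of the robot, y to its left, z up, the work surface at z = 0. Lengths are in m, angles in rad, forces in N, time in s.
With the tool pointing down it reaches from about 0.4 to 0.85 m from the base axis. Payload 4.4 kg.
Tool frame: the origin (TCP) lies on the centre line of the jaws, within the pads' length; the fingertips stand 19 mm ahead of it and the grasp point (between the pads) is the TCP; z points along the fingers, y is the line along which they close (so a half turn about z gives the same grasp; the last joint's range is limited). The gripper opens to 94 mm and grips with 3 to 60 N. Pads are 16 mm wide; open, the fingers measure 119 mm over their backs; the gripper's body (75 mm by 177 mm) begins 78 mm behind the grasp point.
Start: joints at [-1.219, 0.628, 0.038, 1.517, -0.027, 0.996, -0.02], TCP at [0.264, 0.594, 0.224] pointing down, gripper open.
Joint ranges: [-3.06, 3.06], [-0.37, 2.12], [-1.25, 1.32], [0.18, 2.47], [-1.1, 4.24], [0.23, 1.98], [-2.94, 2.94]. Speed limits (rad/s): [2.57, 2.57, 3.14, 3.14, 3.14, 3.14, 3.14].

## Interface

Orientations are given as a 3x3 rotation matrix whose columns are the frame's x, y, z axes.
In Python, from bench import status, viewer, ticket, spotter gives the robot as it stands.
- The arm moves only by the tool jog_arm, never from a script. Its argument "series" is a list of rows, each an object of numbers: "jaw": the gripper command: -1 is shut, 1 is fully open, values between are in proportion; "dx", "dy", "dz": the shift along the tool's x, y, z in m; "wx", "wy", "wz": the turn, a rotation vector about the tool's x, y, z in rad. A call has exactly 10 rows; each row is the pose to reach, as a shift and turn from the pose commanded when the call began, along the tool's axes at that moment; what a row does not reach only later rows make up. A row lasts 1/8 s, in which the tool goes at most 62.5 mm and 10.7 degrees, less where a joint would pass 70% of its speed; a pose out of reach is approached as far as the arm can. A call with a gripper value outside its range is refused whole. The fingers move at their own pace and stop on an object; the grip force is fixed at half the most. Time passes only in rows, so rows that repeat a pose let the fingers close, or fill a call up. It gives the time, the measured TCP pose, the force, the opening and the grip force at its end, in the units of the state.
- status.read_state(): the state, without advancing time (a new reading comes with each control period).
- viewer.camera(name): name is "scene" or "side" or "wrist"; returns the picture (384x512x3 uint8, red, green, blue); there is no depth.
- viewer.camera_params(name): a dict with "fx", "fy", "cx", "cy" (pixels), "extrinsics" (4x4, takes a point from camera to world coordinates). Camera axes: x right, y up, looking along -z (the intrinsics and any distortion apply to the point x, -y, -z); pixel columns grow to the right and rows downward; lengths in m; the calibration is good to about 2 mm. A picture is of the moment at which its call begins: read the wrist's pose just before it. camera_params takes no time and is no camera call; for the wrist camera it gives the pose at the moment of the call.
- ticket.sign_off(): hands the job in; it is judged then, once.
Trained networks look in the newest picture that a camera, given by its name, has taken for a name from the list of things; names that differ only in an ending like _2 or _b are one class to them, and where a whole thing is asked for, a point or a joint stands for the part that bears it (a point fixed in the world has none). Each returns a list of dicts, best first, with "score" (0 to 1); they miss things now and then, are a little off and sometimes report something else, mostly with a low value. They report only what shows in the picture. A call takes as long as a camera call. They do not tell look-alikes from the thing itself.
- spotter.look_for(camera, query): "at" ([column, row] in pixels, amid what is visible of it).
- spotter.regions_of(camera, query): "region" (384x512 bool, what is visible of it) and "at" ([column, row] in pixels, amid what is visible of it).
The state is a dict: "clock": time; "joint_positions": joint angles; "qvel": joint speeds; "effort": joint torques, N m; "eef_pos": TCP position; "tcp_rot": TCP orientation; "ft_force": force on the tool from outside, world axes, zero at the start; "wrist_torque": the same for the moment, N m; "opening": opening from 0.0 (shut) to 1.0 (fully open); "gripper_force": force on a finger pad.
Only numpy, scipy, OpenCV 4.12 (cv2) and the standard library are available. Lean on these libraries where they do the work, as an engineer would, in place of code of your own. Each camera call takes 0.05 s, during which the arm holds its last target. There are 200 camera calls.

## Working session

There is one attempt and no reset: what is moved stays moved. The work goes in short steps, Python scripts to look and compute and a tool call to move; the robot and the scene stay as the last step left them, time stands still between calls to the robot, and variables do not carry over. Pictures are saved under pics/ and viewed, at most 10 in all, crops included, and the job is handed in when it is done.

Besides the shell and the picture viewer there is one more tool, called after ">>>" as name(argument=value, ...), one argument or row to a line, values as JSON. jog_arm: Moves the arm, as the interface text tells. Its arguments: {"type":"object","properties":{"series":{"type":"array"}},"required":["series"]}

```bash
mkdir -p pics; cat > h.py <<'E'
import numpy as np, cv2
from bench import status, viewer, ticket, spotter
def ray(P,u,v):
    E=np.array(P["extrinsics"]); d=np.array([(u-P["cx"])/P["fx"],-(v-P["cy"])/P["fy"],-1.])
    return E[:3,3],E[:3,:3]@d
def atz(P,u,v,z):
    o,d=ray(P,u,v); return o+d*(z-o[2])/d[2]
def proj(P,X):
    E=np.array(P["extrinsics"]); c=E[:3,:3].T@(np.array(X)-E[:3,3])
    return [P["cx"]+P["fx"]*c[0]/-c[2],P["cy"]-P["fy"]*c[1]/-c[2]]
def snap(n,f):
    im=np.array(viewer.camera(n)); cv2.imwrite("pics/"+f,im[:,:,::-1]); return im
E
python3 - <<'E'
from h import *
a=snap("scene","s1.png");b=snap("side","d1.png")
cv2.imwrite("pics/both.png",np.vstack([a,b])[:,:,::-1])
for n in("scene","side"):
    P=viewer.camera_params(n);print({k:v for k,v in P.items()if k!='extrinsics'},np.round(P["extrinsics"],3).tolist())
    for q in("board","push_face","tube_rack","rails"):
        for r in spotter.look_for(n,q)[:4]:print(n,q,np.round(r["at"]),round(r["score"],2),np.round(atz(P,*r["at"],0.033),3))
s=status.read_state();print(s["clock"],np.round(s["tcp_rot"],3).tolist(),s["eef_pos"])
E
```

```text
{'fx': 434.9558889262204, 'fy': 434.9558889262204, 'cx': 261.3049046643568, 'cy': 189.96631845257502} [[-0.686, 0.556, -0.468, -0.104], [-0.727, -0.519, 0.449, 0.864], [0.007, 0.649, 0.761, 1.206], [0.0, 0.0, 0.0, 1.0]]
scene board [286. 212.] 0.66 [0.489 0.179 0.033]
scene push_face [289. 217.] 0.56 [0.469 0.184 0.033]
scene tube_rack [176. 251.] 0.96 [0.617 0.541 0.033]
scene tube_rack [231. 170.] 0.24 [0.766 0.185 0.033]
scene rails [315. 199.] 0.78 [0.461 0.061 0.033]
scene rails [252. 147.] 0.49 [0.801 0.047 0.033]
scene rails [244. 160.] 0.18 [0.77  0.115 0.033]
{'fx': 459.08102719474124, 'fy': 459.08102719474124, 'cx': 260.0093927608086, 'cy': 186.60756403077391} [[0.793, 0.297, -0.532, -0.044], [-0.609, 0.348, -0.713, -0.689], [-0.027, 0.889, 0.456, 0.623], [0.0, 0.0, 0.0, 1.0]]
side board [244. 220.] 0.87 [0.505 0.119 0.033]
side board [155. 174.] 0.28 [0.453 0.508 0.033]
side push_face [241. 220.] 0.89 [0.499 0.12  0.033]
side tube_rack [217. 179.] 0.77 [0.578 0.357 0.033]
side tube_rack [239. 203.] 0.69 [0.544 0.194 0.033]
side tube_rack [200. 159.] 0.57 [0.617 0.514 0.033]
side rails [267. 246.] 0.57 [ 0.48  -0.008  0.033]
0.5 [[-0.914, 0.406, -0.0], [0.406, 0.914, -0.0], [0.0, -0.0, -1.0]] [0.26370903 0.59407285 0.22444348]
```

View pics/s1.png

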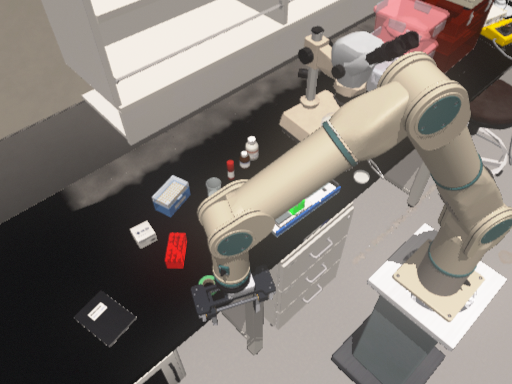

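View pics/d1.png

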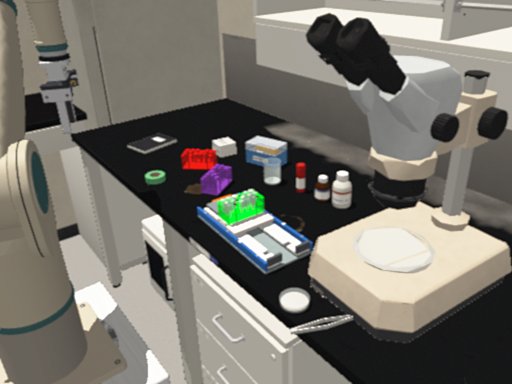

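The side view shows the rails running from about (200,208) to (310,245), with the green rack at (240,206). In the scene view the arm hides most of it. I'll enlarge the rails in the side view.

```bash
python3 - <<'E'
import cv2
a=cv2.imread("pics/d1.png")[180:275,190:320]
cv2.imwrite("pics/d1c.png",cv2.resize(a,None,fx=6,fy=6,interpolation=cv2.INTER_CUBIC))
E
```

```text
(no output)
```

View pics/d1c.png

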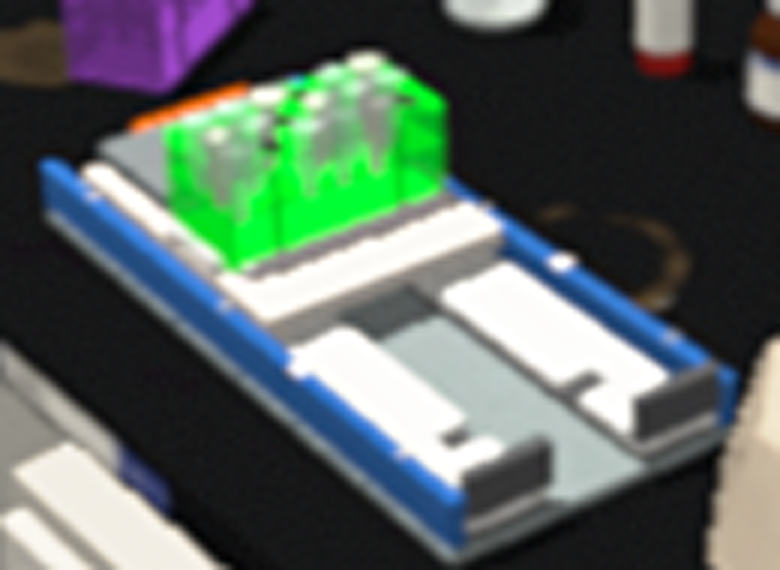

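The crop clearly shows the fence ends. The near fence top runs from (44,160) to (462,497), and the far fence's right end is at (735,375). I'll fit the frame pose to these, and get the orange bumper's top edge from (132,127) to (245,88).

```bash
python3 - <<'E'
from h import *
from scipy.optimize import least_squares
P=viewer.camera_params("side")
f=lambda u,v:(190+(u+.5)/6-.5,180+(v+.5)/6-.5)
# frame: near fence at -x, right end = -y
obs=[((-.0615,.155,.029),(44,160)),((-.0615,-.155,.029),(465,495)),((.0615,-.155,.029),(735,372)),
((-.0675,-.155,0),(455,562)),((-.0675,.155,0),(44,218)),((.0675,-.155,0),(737,432))]
def T(p,X): c,s=np.cos(p[2]),np.sin(p[2]); return [p[0]+c*X[0]-s*X[1],p[1]+s*X[0]+c*X[1],X[2]]
def res(p): return np.concatenate([np.array(proj(P,T(p,X)))-f(*uv) for X,uv in obs])
r=least_squares(res,[.5,.1,0]);p=r.x;print(p,np.round(res(p).reshape(-1,2),1).tolist())
def loc(u,v,z):
    w=atz(P,*f(u,v),z)-np.array([p[0],p[1],0]);c,s=np.cos(p[2]),np.sin(p[2]);return np.round([c*w[0]+s*w[1],-s*w[0]+c*w[1],z],4)
print("bumper top",loc(132,127,.043),loc(245,88,.043))
print("marks",loc(300,365,.029),loc(562,262,.029), loc(403,455,.029),loc(228,304,.029))
print("board lead edge top",loc(275,325,.033),loc(505,228,.033))
for y in(.083+.06,.083+.03,.038,.15,.2): print(y,np.round(T(p,(0,y,.028)),4))
for n in("petri_dish","beaker","glue_stick","tape_roll","bottle_4","bottle_5"):
    for q in spotter.look_for("side",n)[:2]:print(n,round(q["score"],2),np.round(q["at"]),np.round(atz(P,*q["at"],.02),3))
print(np.round(atz(P,217,190,0),3),np.round(atz(P,205,190,0),3))
E
```

```text
[ 0.51229891  0.10193553 -0.02979995] [[0.7, -0.3], [0.6, -0.3], [-1.3, 0.3], [0.3, 0.4], [-0.3, 0.2], [0.0, -0.2]]
bumper top [-0.03    0.1339  0.043 ] [0.0285 0.1336 0.043 ]
marks [-0.0638 -0.0492  0.029 ] [ 0.0622 -0.0527  0.029 ] [-0.0666 -0.1217  0.029 ] [-0.0624  0.005   0.029 ]
board lead edge top [-0.0592 -0.0248  0.033 ] [ 0.0563 -0.0222  0.033 ]
0.14300000000000002 [0.5166 0.2449 0.028 ]
0.113 [0.5157 0.2149 0.028 ]
0.038 [0.5134 0.1399 0.028 ]
0.15 [0.5168 0.2519 0.028 ]
0.2 [0.5183 0.3018 0.028 ]
petri_dish 0.71 [293. 301.] [ 0.414 -0.171  0.02 ]
beaker 0.84 [274. 167.] [0.774 0.331 0.02 ]
glue_stick 0.62 [303. 176.] [0.799 0.223 0.02 ]
tape_roll 0.55 [152. 176.] [0.451 0.524 0.02 ]
bottle_4 0.95 [345. 191.] [0.824 0.079 0.02 ]
bottle_5 0.95 [345. 191.] [0.824 0.079 0.02 ]
[0.573 0.351 0.   ] [0.546 0.374 0.   ]
```

Frame fit: centre at (0.512, 0.102), yaw -0.030. The bumper face is at local y≈0.134, so the board has about 96 mm to go. I'll move above a point 45 mm behind the bumper with the jaws shut.

>>> jog_arm(
  series=[
    {"jaw": -1, "dx": -0.036, "dy": -0.018, "dz": 0, "wz": 0.12},
    {"jaw": -1, "dx": -0.072, "dy": -0.036, "dz": 0, "wz": 0.24},
    {"jaw": -1, "dx": -0.108, "dy": -0.055, "dz": 0, "wz": 0.36},
    {"jaw": -1, "dx": -0.144, "dy": -0.073, "dz": 0, "wz": 0.48},
    {"jaw": -1, "dx": -0.18, "dy": -0.091, "dz": 0, "wz": 0.6},
    {"jaw": -1, "dx": -0.216, "dy": -0.109, "dz": 0.01, "wz": 0.72},
    {"jaw": -1, "dx": -0.252, "dy": -0.127, "dz": 0.02, "wz": 0.84},
    {"jaw": -1, "dx": -0.288, "dy": -0.146, "dz": 0.03, "wz": 0.96},
    {"jaw": -1, "dx": -0.324, "dy": -0.164, "dz": 0.04, "wz": 1.08},
    {"jaw": -1, "dx": -0.359, "dy": -0.182, "dz": 0.05, "wz": 1.182},
  ],
)

```text
$.series[0]: bad value
```

```bash
python3 - <<'E'
from h import *
s=status.read_state();print(s["clock"],np.round(s["tcp_rot"],3).tolist(),s["eef_pos"],s["opening"])
a=snap("side","d2.png");b=snap("wrist","w2.png");
P=viewer.camera_params("wrist")
def T(X,p=(.5123,.1019,-.0298)): c,s=np.cos(p[2]),np.sin(p[2]); return [p[0]+c*X[0]-s*X[1],p[1]+s*X[0]+c*X[1],X[2]]
for x,y,z in((-.03,.134,.043),(.03,.134,.043),(-.0615,.155,.029),(.0615,.155,.029)):
    u,v=proj(P,T((x,y,z)));print(u,v);cv2.circle(b:=np.ascontiguousarray(b),(int(u),int(v)),3,(255,0,255),1)
c=cv2.resize(a[130:275,150:343],(512,384))
cv2.imwrite("pics/w2m.png",b[:,:,::-1]);cv2.imwrite("pics/d2c.png",c[:,:,::-1])
E
```

```text
0.8 [[-0.914, 0.406, -0.0], [0.406, 0.914, 0.0], [0.0, 0.0, -1.0]] [0.26372234 0.59411853 0.22451318] 1.001690589130199
77.13960936646541 428.43558031370185
98.97037795972196 459.9636320011874
84.4431223177991 396.9436533070599
126.95185981460033 460.88401127472025
```

View pics/w2m.png

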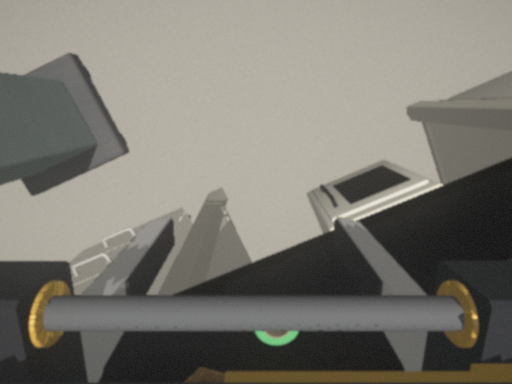

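View pics/d2c.png

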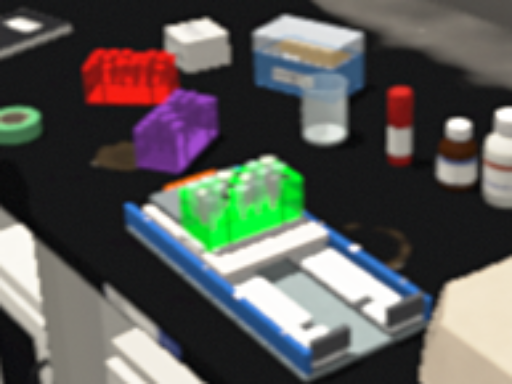

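The move was refused, so the arm is still at the start and the scene is unchanged: in the crop, the purple rack is at (176,130) and the board's bumper at (190,178). The rows probably need every key, so I'm sending all of them.

>>> jog_arm(
  series=[
    {"jaw": -1, "dx": -0.036, "dy": -0.018, "dz": 0, "wx": 0, "wy": 0, "wz": 0.12},
    {"jaw": -1, "dx": -0.072, "dy": -0.036, "dz": 0, "wx": 0, "wy": 0, "wz": 0.24},
    {"jaw": -1, "dx": -0.108, "dy": -0.055, "dz": 0, "wx": 0, "wy": 0, "wz": 0.36},
    {"jaw": -1, "dx": -0.144, "dy": -0.073, "dz": 0, "wx": 0, "wy": 0, "wz": 0.48},
    {"jaw": -1, "dx": -0.18, "dy": -0.091, "dz": 0, "wx": 0, "wy": 0, "wz": 0.6},
    {"jaw": -1, "dx": -0.216, "dy": -0.109, "dz": 0.01, "wx": 0, "wy": 0, "wz": 0.72},
    {"jaw": -1, "dx": -0.252, "dy": -0.127, "dz": 0.02, "wx": 0, "wy": 0, "wz": 0.84},
    {"jaw": -1, "dx": -0.288, "dy": -0.146, "dz": 0.03, "wx": 0, "wy": 0, "wz": 0.96},
    {"jaw": -1, "dx": -0.324, "dy": -0.164, "dz": 0.04, "wx": 0, "wy": 0, "wz": 1.08},
    {"jaw": -1, "dx": -0.359, "dy": -0.182, "dz": 0.05, "wx": 0, "wy": 0, "wz": 1.182},
  ],
)

```text
clock: 2.15
eef_pos: [0.5189, 0.2812, 0.1743]
tcp_rot: [[0.032, 0.999, 0.0], [0.999, -0.032, 0.0], [0.0, 0.0, -1.0]]
ft_force: [0.7, 0.2, 0.2]
opening: 0.006
gripper_force: 0.0
```

```bash
python3 - <<'E'
from h import *
s=status.read_state();print(s["clock"],np.round(s["tcp_rot"],3).tolist(),s["eef_pos"],s["opening"],s["ft_force"])
b=snap("wrist","w3.png")
P=viewer.camera_params("wrist")
def T(X,p=(.5123,.1019,-.0298)): c,s=np.cos(p[2]),np.sin(p[2]); return [p[0]+c*X[0]-s*X[1],p[1]+s*X[0]+c*X[1],X[2]]
for x,y,z in((-.03,.134,.043),(.03,.134,.043),(-.0615,.155,.029),(.0615,.155,.029)):
    u,v=proj(P,T((x,y,z)));print(u,v);cv2.circle(b:=np.ascontiguousarray(b),(int(u),int(v)),3,(255,0,255),1)
cv2.imwrite("pics/w3m.png",b[:,:,::-1])
E
```

```text
2.15 [[0.032, 0.999, 0.0], [0.999, -0.032, 0.0], [0.0, 0.0, -1.0]] [0.51885508 0.28123459 0.17431164] 0.006164298323513115 [0.69323917 0.17695858 0.20043512]
216.4823282495019 224.3159485460004
279.6071000199289 223.5569725302019
184.87267471041122 199.3118012476969
310.93805534216807 197.7850304163973
```

View pics/w3m.png

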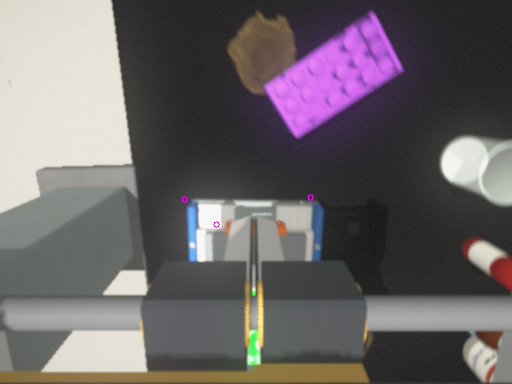

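The wrist view shows the fingers at col 254, lined up with the orange bumper (cols 226–286, row 222). The rails look parallel to the tool and the purple rack is well clear. I'll descend and come up just short of contact.

>>> jog_arm(
  series=[
    {"jaw": -1, "dx": 0, "dy": 0, "dz": 0.035, "wx": 0, "wy": 0, "wz": 0},
    {"jaw": -1, "dx": 0, "dy": 0, "dz": 0.07, "wx": 0, "wy": 0, "wz": 0},
    {"jaw": -1, "dx": 0, "dy": 0, "dz": 0.1, "wx": 0, "wy": 0, "wz": 0},
    {"jaw": -1, "dx": 0, "dy": 0, "dz": 0.12, "wx": 0, "wy": 0, "wz": 0},
    {"jaw": -1, "dx": 0, "dy": 0, "dz": 0.128, "wx": 0, "wy": 0, "wz": 0},
    {"jaw": -1, "dx": -0.005, "dy": 0, "dz": 0.128, "wx": 0, "wy": 0, "wz": 0},
    {"jaw": -1, "dx": -0.012, "dy": 0, "dz": 0.128, "wx": 0, "wy": 0, "wz": 0},
    {"jaw": -1, "dx": -0.018, "dy": 0, "dz": 0.128, "wx": 0, "wy": 0, "wz": 0},
    {"jaw": -1, "dx": -0.023, "dy": 0, "dz": 0.128, "wx": 0, "wy": 0, "wz": 0},
    {"jaw": -1, "dx": -0.026, "dy": 0, "dz": 0.128, "wx": 0, "wy": 0, "wz": 0},
  ],
)

```text
clock: 3.45
eef_pos: [0.5174, 0.2557, 0.0468]
tcp_rot: [[0.029, 1.0, 0.0], [1.0, -0.029, 0.0], [0.0, 0.0, -1.0]]
ft_force: [-0.2, -0.3, -0.6]
opening: 0.004
gripper_force: 0.0
```

>>> jog_arm(
  series=[
    {"jaw": -1, "dx": -0.002, "dy": 0, "dz": 0, "wx": 0, "wy": 0, "wz": 0},
    {"jaw": -1, "dx": -0.005, "dy": 0, "dz": 0, "wx": 0, "wy": 0, "wz": 0},
    {"jaw": -1, "dx": -0.008, "dy": 0, "dz": 0, "wx": 0, "wy": 0, "wz": 0},
    {"jaw": -1, "dx": -0.011, "dy": 0, "dz": 0, "wx": 0, "wy": 0, "wz": 0},
    {"jaw": -1, "dx": -0.014, "dy": 0, "dz": 0, "wx": 0, "wy": 0, "wz": 0},
    {"jaw": -1, "dx": -0.017, "dy": 0, "dz": 0, "wx": 0, "wy": 0, "wz": 0},
    {"jaw": -1, "dx": -0.02, "dy": 0, "dz": 0, "wx": 0, "wy": 0, "wz": 0},
    {"jaw": -1, "dx": -0.023, "dy": 0, "dz": 0, "wx": 0, "wy": 0, "wz": 0},
    {"jaw": -1, "dx": -0.026, "dy": 0, "dz": 0, "wx": 0, "wy": 0, "wz": 0},
    {"jaw": -1, "dx": -0.029, "dy": 0, "dz": 0, "wx": 0, "wy": 0, "wz": 0},
  ],
)

```text
clock: 4.7
eef_pos: [0.5163, 0.2269, 0.0464]
tcp_rot: [[0.029, 1.0, -0.0], [1.0, -0.029, -0.0], [-0.0, -0.0, -1.0]]
ft_force: [-0.2, 3.0, -0.3]
opening: 0.003
gripper_force: 1.6
```

In contact and sliding at about 3 N. I'll keep going.

>>> jog_arm(
  series=[
    {"jaw": -1, "dx": -0.003, "dy": 0, "dz": 0, "wx": 0, "wy": 0, "wz": 0},
    {"jaw": -1, "dx": -0.006, "dy": 0, "dz": 0, "wx": 0, "wy": 0, "wz": 0},
    {"jaw": -1, "dx": -0.009, "dy": 0, "dz": 0, "wx": 0, "wy": 0, "wz": 0},
    {"jaw": -1, "dx": -0.012, "dy": 0, "dz": 0, "wx": 0, "wy": 0, "wz": 0},
    {"jaw": -1, "dx": -0.015, "dy": 0, "dz": 0, "wx": 0, "wy": 0, "wz": 0},
    {"jaw": -1, "dx": -0.018, "dy": 0, "dz": 0, "wx": 0, "wy": 0, "wz": 0},
    {"jaw": -1, "dx": -0.021, "dy": 0, "dz": 0, "wx": 0, "wy": 0, "wz": 0},
    {"jaw": -1, "dx": -0.024, "dy": 0, "dz": 0, "wx": 0, "wy": 0, "wz": 0},
    {"jaw": -1, "dx": -0.027, "dy": 0, "dz": 0, "wx": 0, "wy": 0, "wz": 0},
    {"jaw": -1, "dx": -0.03, "dy": 0, "dz": 0, "wx": 0, "wy": 0, "wz": 0},
  ],
)

```text
clock: 5.95
eef_pos: [0.5155, 0.1969, 0.0465]
tcp_rot: [[0.029, 1.0, -0.0], [1.0, -0.029, 0.0], [0.0, -0.0, -1.0]]
ft_force: [0.9, 2.7, -0.9]
opening: 0.004
gripper_force: 1.6
```

>>> jog_arm(
  series=[
    {"jaw": -1, "dx": -0.003, "dy": 0, "dz": 0, "wx": 0, "wy": 0, "wz": 0},
    {"jaw": -1, "dx": -0.006, "dy": 0, "dz": 0, "wx": 0, "wy": 0, "wz": 0},
    {"jaw": -1, "dx": -0.009, "dy": 0, "dz": 0, "wx": 0, "wy": 0, "wz": 0},
    {"jaw": -1, "dx": -0.012, "dy": 0, "dz": 0, "wx": 0, "wy": 0, "wz": 0},
    {"jaw": -1, "dx": -0.015, "dy": 0, "dz": 0, "wx": 0, "wy": 0, "wz": 0},
    {"jaw": -1, "dx": -0.018, "dy": 0, "dz": 0, "wx": 0, "wy": 0, "wz": 0},
    {"jaw": -1, "dx": -0.021, "dy": 0, "dz": 0, "wx": 0, "wy": 0, "wz": 0},
    {"jaw": -1, "dx": -0.024, "dy": 0, "dz": 0, "wx": 0, "wy": 0, "wz": 0},
    {"jaw": -1, "dx": -0.027, "dy": 0, "dz": 0, "wx": 0, "wy": 0, "wz": 0},
    {"jaw": -1, "dx": -0.029, "dy": 0, "dz": 0, "wx": 0, "wy": 0, "wz": 0},
  ],
)

```text
clock: 7.2
eef_pos: [0.5147, 0.1678, 0.0465]
tcp_rot: [[0.029, 1.0, -0.0], [1.0, -0.029, -0.0], [-0.0, -0.0, -1.0]]
ft_force: [0.3, 3.2, -1.4]
opening: 0.005
gripper_force: 1.6
```

>>> jog_arm(
  series=[
    {"jaw": -1, "dx": -0.0015, "dy": 0, "dz": 0, "wx": 0, "wy": 0, "wz": 0},
    {"jaw": -1, "dx": -0.003, "dy": 0, "dz": 0, "wx": 0, "wy": 0, "wz": 0},
    {"jaw": -1, "dx": -0.0045, "dy": 0, "dz": 0, "wx": 0, "wy": 0, "wz": 0},
    {"jaw": -1, "dx": -0.006, "dy": 0, "dz": 0, "wx": 0, "wy": 0, "wz": 0},
    {"jaw": -1, "dx": -0.007, "dy": 0, "dz": 0, "wx": 0, "wy": 0, "wz": 0},
    {"jaw": -1, "dx": -0.008, "dy": 0, "dz": 0, "wx": 0, "wy": 0, "wz": 0},
    {"jaw": -1, "dx": -0.009, "dy": 0, "dz": 0, "wx": 0, "wy": 0, "wz": 0},
    {"jaw": -1, "dx": -0.01, "dy": 0, "dz": 0, "wx": 0, "wy": 0, "wz": 0},
    {"jaw": -1, "dx": -0.011, "dy": 0, "dz": 0, "wx": 0, "wy": 0, "wz": 0},
    {"jaw": -1, "dx": -0.012, "dy": 0, "dz": 0, "wx": 0, "wy": 0, "wz": 0},
  ],
)

```text
clock: 8.45
eef_pos: [0.5143, 0.1561, 0.0465]
tcp_rot: [[0.029, 1.0, 0.0], [1.0, -0.029, 0.0], [0.0, 0.0, -1.0]]
ft_force: [-0.1, 2.6, -0.6]
opening: 0.005
gripper_force: 1.6
```

```bash
python3 - <<'E'
from h import *
a=snap("side","d4.png")
c=cv2.resize(a[180:275,190:320],None,fx=6,fy=6,interpolation=cv2.INTER_CUBIC)
cv2.imwrite("pics/d4c.png",c[:,:,::-1])
E
```

```text
(no output)
```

View pics/d4c.png

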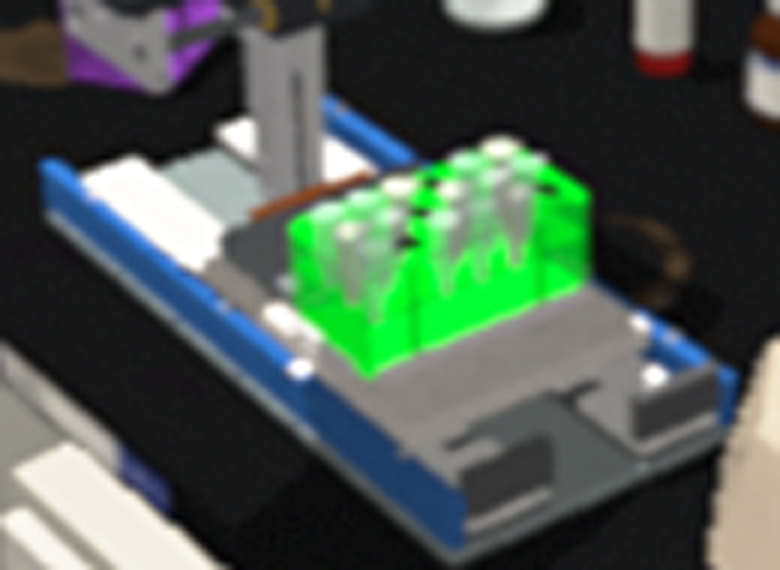

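The board is still riding high. Its leading edge is near the stops and the rack stands upright. I'll creep forward.

>>> jog_arm(
  series=[
    {"jaw": -1, "dx": -0.0008, "dy": 0, "dz": 0, "wx": 0, "wy": 0, "wz": 0},
    {"jaw": -1, "dx": -0.0016, "dy": 0, "dz": 0, "wx": 0, "wy": 0, "wz": 0},
    {"jaw": -1, "dx": -0.0024, "dy": 0, "dz": 0, "wx": 0, "wy": 0, "wz": 0},
    {"jaw": -1, "dx": -0.0032, "dy": 0, "dz": 0, "wx": 0, "wy": 0, "wz": 0},
    {"jaw": -1, "dx": -0.004, "dy": 0, "dz": 0, "wx": 0, "wy": 0, "wz": 0},
    {"jaw": -1, "dx": -0.0045, "dy": 0, "dz": 0, "wx": 0, "wy": 0, "wz": 0},
    {"jaw": -1, "dx": -0.005, "dy": 0, "dz": 0, "wx": 0, "wy": 0, "wz": 0},
    {"jaw": -1, "dx": -0.0055, "dy": 0, "dz": 0, "wx": 0, "wy": 0, "wz": 0},
    {"jaw": -1, "dx": -0.006, "dy": 0, "dz": 0, "wx": 0, "wy": 0, "wz": 0},
    {"jaw": -1, "dx": -0.006, "dy": 0, "dz": 0, "wx": 0, "wy": 0, "wz": 0},
  ],
)

```text
clock: 9.75
eef_pos: [0.5141, 0.1501, 0.0464]
tcp_rot: [[0.029, 1.0, -0.0], [1.0, -0.029, -0.0], [-0.0, -0.0, -1.0]]
ft_force: [-0.1, 1.7, 0.2]
opening: 0.008
gripper_force: 1.4
```

>>> jog_arm(
  series=[
    {"jaw": -1, "dx": -0.0006, "dy": 0, "dz": 0, "wx": 0, "wy": 0, "wz": 0},
    {"jaw": -1, "dx": -0.0012, "dy": 0, "dz": 0, "wx": 0, "wy": 0, "wz": 0},
    {"jaw": -1, "dx": -0.0018, "dy": 0, "dz": 0, "wx": 0, "wy": 0, "wz": 0},
    {"jaw": -1, "dx": -0.0024, "dy": 0, "dz": 0, "wx": 0, "wy": 0, "wz": 0},
    {"jaw": -1, "dx": -0.003, "dy": 0, "dz": 0, "wx": 0, "wy": 0, "wz": 0},
    {"jaw": -1, "dx": -0.0034, "dy": 0, "dz": 0, "wx": 0, "wy": 0, "wz": 0},
    {"jaw": -1, "dx": -0.0038, "dy": 0, "dz": 0, "wx": 0, "wy": 0, "wz": 0},
    {"jaw": -1, "dx": -0.0042, "dy": 0, "dz": 0, "wx": 0, "wy": 0, "wz": 0},
    {"jaw": -1, "dx": -0.0046, "dy": 0, "dz": 0, "wx": 0, "wy": 0, "wz": 0},
    {"jaw": -1, "dx": -0.005, "dy": 0, "dz": 0, "wx": 0, "wy": 0, "wz": 0},
  ],
)

```text
clock: 11.0
eef_pos: [0.5141, 0.1454, 0.0466]
tcp_rot: [[0.029, 1.0, 0.0], [1.0, -0.029, 0.0], [0.0, 0.0, -1.0]]
ft_force: [-0.8, 4.0, 0.8]
opening: 0.007
gripper_force: 1.9
```

>>> jog_arm(
  series=[
    {"jaw": -1, "dx": -0.0004, "dy": 0, "dz": 0, "wx": 0, "wy": 0, "wz": 0},
    {"jaw": -1, "dx": -0.0008, "dy": 0, "dz": 0, "wx": 0, "wy": 0, "wz": 0},
    {"jaw": -1, "dx": -0.0012, "dy": 0, "dz": 0, "wx": 0, "wy": 0, "wz": 0},
    {"jaw": -1, "dx": -0.0016, "dy": 0, "dz": 0, "wx": 0, "wy": 0, "wz": 0},
    {"jaw": -1, "dx": -0.002, "dy": 0, "dz": 0, "wx": 0, "wy": 0, "wz": 0},
    {"jaw": -1, "dx": -0.0022, "dy": 0, "dz": 0, "wx": 0, "wy": 0, "wz": 0},
    {"jaw": -1, "dx": -0.0024, "dy": 0, "dz": 0, "wx": 0, "wy": 0, "wz": 0},
    {"jaw": -1, "dx": -0.0026, "dy": 0, "dz": 0, "wx": 0, "wy": 0, "wz": 0},
    {"jaw": -1, "dx": -0.0028, "dy": 0, "dz": 0, "wx": 0, "wy": 0, "wz": 0},
    {"jaw": -1, "dx": -0.003, "dy": 0, "dz": 0, "wx": 0, "wy": 0, "wz": 0},
  ],
)

```text
clock: 12.25
eef_pos: [0.514, 0.1423, 0.0465]
tcp_rot: [[0.029, 1.0, 0.0], [1.0, -0.029, 0.0], [0.0, 0.0, -1.0]]
ft_force: [-0.2, 4.3, 1.7]
opening: 0.005
gripper_force: 2.3
```

```bash
python3 - <<'E'
from h import *
s=status.read_state();print(s["clock"],s["eef_pos"],s["ft_force"])
a=snap("side","d5.png")
c=cv2.resize(a[180:275,190:320],None,fx=6,fy=6,interpolation=cv2.INTER_CUBIC)
cv2.imwrite("pics/d5c.png",c[:,:,::-1])
E
```

```text
12.25 [0.51400913 0.14228878 0.04653477] [-0.16668529  4.27083666  1.6525197 ]
```

View pics/d5c.png

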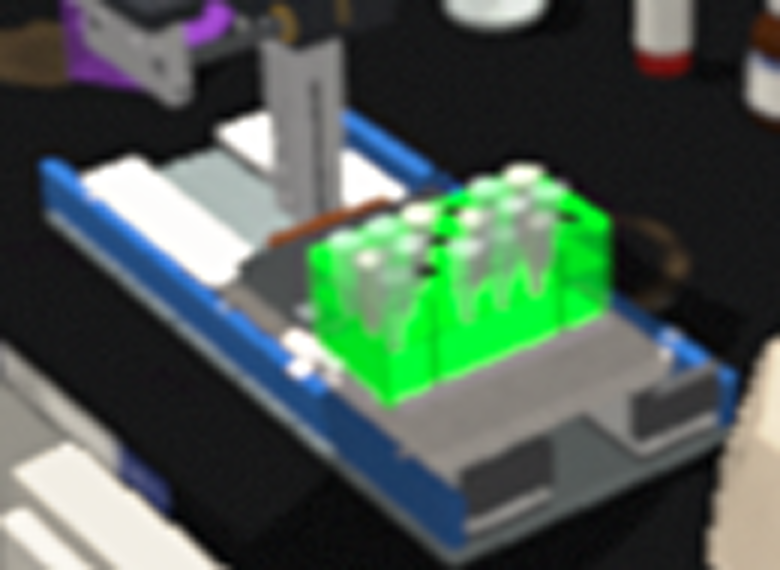

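```bash
python3 - <<'E'
from h import *
from scipy.optimize import least_squares
P=viewer.camera_params("side");p=(.5123,.1019,-.0298)
f=lambda u,v:np.array((190+(u+.5)/6-.5,180+(v+.5)/6-.5))
def T(X): c,s=np.cos(p[2]),np.sin(p[2]); return [p[0]+c*X[0]-s*X[1],p[1]+s*X[0]+c*X[1],X[2]]
for n,x,pts in(("rack bottom",-.0525,[(238,266),(370,377),(393,403)]),("bumper L",-.03,[(132,127),(250,215),(272,243)])):
    for uv in pts:
        print(n,np.round(least_squares(lambda q:np.array(proj(P,T((x,q[0],q[1]))))-f(*uv),[0,.03],x_scale=.01).x*1e3,1))
# image registration of the rack+grey region between frames: subpixel shift
A,B=[cv2.imread(f"pics/d{i}.png")for i in(4,5)]
def green(I):
    h=cv2.cvtColor(I,cv2.COLOR_BGR2HSV); m=cv2.inRange(h,(50,150,100),(70,255,255)); m=m[195:260,215:310]; return cv2.moments(m,True)
for i in(1,4,5):
    m=green(cv2.imread(f"pics/d{i}.png"));print(i,m["m00"],m["m10"]/m["m00"]+215,m["m01"]/m["m00"]+195)
c0=np.array(proj(P,T((0,-.01,.059))))
for y,z in((-.0238,.059),(-.0238,.053)):print(y,z,np.array(proj(P,T((0,y,z))))-c0)
E
```

```text
rack bottom [12.2 39.6]
rack bottom [-80.7  35.5]
rack bottom [-95.5  31.8]
bumper L [134.  43.]
bumper L [38. 43.]
bumper L [21.9 37.2]
1 606.0 241.509900990099 210.26072607260727
4 744.0 264.00940860215053 225.6209677419355
5 757.0 267.28401585204756 230.39233817701452
-0.0238 0.059 [3.29419163 2.29972986]
-0.0238 0.053 [3.37237008 4.44802697]
```

Green centroid moved (3.3, 4.8) px, against (3.4, 4.4) predicted with a drop and (3.3, 2.3) without. The bumper's top height went from 43 to 37 mm. So the board has dropped in at both ends. I'll back off, then rise.

>>> jog_arm(
  series=[
    {"jaw": -1, "dx": 0.002, "dy": 0, "dz": 0, "wx": 0, "wy": 0, "wz": 0},
    {"jaw": -1, "dx": 0.008, "dy": 0, "dz": 0, "wx": 0, "wy": 0, "wz": 0},
    {"jaw": -1, "dx": 0.02, "dy": 0, "dz": 0, "wx": 0, "wy": 0, "wz": 0},
    {"jaw": -1, "dx": 0.035, "dy": 0, "dz": 0, "wx": 0, "wy": 0, "wz": 0},
    {"jaw": -1, "dx": 0.05, "dy": 0, "dz": 0, "wx": 0, "wy": 0, "wz": 0},
    {"jaw": -1, "dx": 0.065, "dy": 0, "dz": -0.01, "wx": 0, "wy": 0, "wz": 0},
    {"jaw": -1, "dx": 0.08, "dy": 0, "dz": -0.04, "wx": 0, "wy": 0, "wz": 0},
    {"jaw": -1, "dx": 0.09, "dy": 0, "dz": -0.08, "wx": 0, "wy": 0, "wz": 0},
    {"jaw": -1, "dx": 0.1, "dy": 0, "dz": -0.12, "wx": 0, "wy": 0, "wz": 0},
    {"jaw": -1, "dx": 0.1, "dy": 0, "dz": -0.14, "wx": 0, "wy": 0, "wz": 0},
  ],
)

```text
clock: 13.55
eef_pos: [0.5175, 0.2444, 0.1895]
tcp_rot: [[0.027, 1.0, 0.003], [1.0, -0.027, 0.002], [0.002, 0.003, -1.0]]
ft_force: [0.3, -0.5, 0.1]
opening: 0.008
gripper_force: 0.0
```

```bash
python3 - <<'E'
from h import *
s=status.read_state();print(s["clock"],s["eef_pos"],s["ft_force"])
a=snap("side","d6.png")
c=cv2.resize(a[180:275,190:320],None,fx=6,fy=6,interpolation=cv2.INTER_CUBIC)
cv2.imwrite("pics/d6c.png",c[:,:,::-1])
E
```

```text
13.55 [0.5175284  0.24444775 0.18949336] [ 0.27722112 -0.45182034  0.0693697 ]
```

View pics/d6c.png

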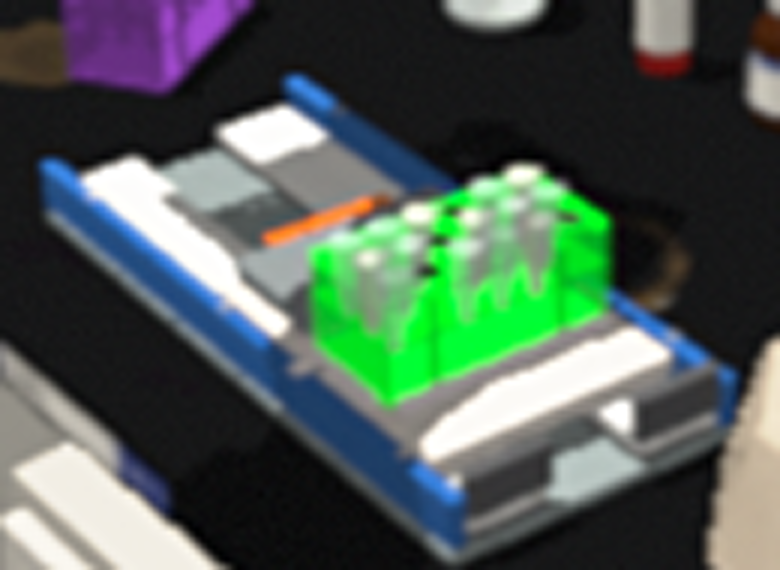

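```bash
python3 - <<'E'
from h import *
from scipy.optimize import least_squares
P=viewer.camera_params("side");p=(.5123,.1019,-.0298)
f=lambda u,v:np.array((190+(u+.5)/6-.5,180+(v+.5)/6-.5))
def T(X): c,s=np.cos(p[2]),np.sin(p[2]); return [p[0]+c*X[0]-s*X[1],p[1]+s*X[0]+c*X[1],X[2]]
for zo,yo in((.010,-.045),(.010,-.049),(.016,-.049),(.016,-.067)):
    print(zo,yo,[(np.round((np.array(proj(P,T((x,yo+dy,zo+dz))))+.5-[190,180])*6-.5)).tolist() for x,dy,dz in((-.03,.083,.027),(.03,.083,.027),(-.0525,-.041,.017),(-.0525,-.041,.069),(.0525,-.041,.017),(.058,-.075,.017))])
E
```

```text
0.01 -0.045 [[251.0, 228.0], [370.0, 182.0], [379.0, 402.0], [374.0, 285.0], [595.0, 309.0], [661.0, 341.0]]
0.01 -0.049 [[256.0, 231.0], [375.0, 186.0], [385.0, 407.0], [380.0, 290.0], [601.0, 313.0], [667.0, 346.0]]
0.016 -0.049 [[255.0, 219.0], [375.0, 174.0], [384.0, 394.0], [380.0, 276.0], [601.0, 300.0], [668.0, 333.0]]
0.016 -0.067 [[279.0, 237.0], [399.0, 191.0], [412.0, 415.0], [408.0, 297.0], [630.0, 320.0], [698.0, 353.0]]
```

The dropped-home pose fits the picture at local y≈-0.05, which is where the index marks also measured. The past-the-notches pose does not fit: it is 15–26 px out. The rack stands upright and the board is clear of the stops, so I'm handing in.

```bash
python3 -c "
from bench import ticket;print(ticket.sign_off())"
```

```text
the job is handed in; nothing more can be done
None
```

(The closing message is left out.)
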